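# Loosen the rack loader's clamp ring and slide its fence open

### The job

The rack loader's fence is to be opened for a wider rack. Run a fingertip round the knurled rim of the blue clamp ring to loosen it anticlockwise (seen from above) by two full turns, within an eighth of a turn, so that its yellow dot ends about where it began; only then push the aluminium fence with a fingertip, away from the ring, fully home against its two end stops. Do not grip or straddle the fence, leave the black ring alone, and leave every loose item where it stands.

Things in the scene. Friction and masses are not known exactly. Their poses are not given: they have to be found in the camera images.
- loader: Rack loader: white fixed base plate 200 (x) x 310 (y) x 14 mm; origin at the centre of its underside, on the bench. Its z is up; its yaw is within about 20 deg of the bench axes. In its frame: the ring's axis is at x -25, y +90 mm; the fence slides along -y; two dark steel end stops (14 x 20 mm, 34 mm above the plate) stand at y -118, x -75 and x +25; a low cream rib (12 mm wide, top 26 mm above the bench) runs along y at x +52; a cup stands behind that rib.
- clamp_ring (a joint): Turn of the blue clamp ring about its vertical axis, rad; grows anticlockwise seen from above (loosening). It starts at 0 to 0.8 (fully tight, a hard stop just below 0). It needs about 0.05 N m, turns freely both ways, stays where it is left, and has 3 turns to its far stop. It does not rise as it turns.
- ring_top (a point): Centre of the top face of the blue clamp ring, on its axis, 45 mm above the bench. The ring is a solid disc of 98 mm outside diameter over 30 upright ribs (10 mm apart, standing about 3 mm proud), its rim from 19 to 45 mm above the bench; a steel cap of 44 mm diameter stands 3 mm above the middle of the top. This frame turns with the ring.
- ring_dot (a point): Yellow dot (14 mm) on top of the blue ring, 36 mm from its axis; it goes round with the ring.
- fence (a joint): Slide of the fence, m; grows as it moves along the loader's -y, away from the ring; starts at 0 to 0.025, 0.080 is fully home against the end stops. It slides stiffly (about 3 N) and stays where it is left.
- fence_face (a point): Middle of the fence's push face (the side towards the ring, with a red stripe along its upper edge). The fence is an upright aluminium wall, 110 mm long along the loader's x, 8 mm thick, from 15 to 57 mm above the bench; this point lies 36 mm above the bench. Its y axis is the loader's y and points from the face towards the ring; the wall extends 8 mm to -y of it. A thin tongue (top about 4 mm above the plate) runs from it to under the ring.
- strainer_ring (a joint): Turn of the black knurled ring on the grey strainer, rad, starts at 0. To be left alone.
- strainer_top (a point): Centre of the top of the black ring (66 mm diameter, 62 mm above the bench) on the fixed grey strainer, whose base plate is 130 x 150 x 12 mm.
- cup_a_mid (a point): Small sample cup with a dark red lid, 32 mm diameter, 36 mm high, loose on the loader's plate behind the rib; point at its centre. Leave it.
- cup_b_mid (a point): Small sample cup with an orange lid, 30 mm diameter, 34 mm high, loose on the strainer's plate; point at its centre. Leave it.
- jar_mid (a point): Specimen jar with a dark red lid, 68 mm diameter, 75 mm high, loose; point at its centre. Leave it.
- rack_mid (a point): White tube rack, 30 x 205 mm, 90 mm high with eight capped tubes, loose; point at its centre. Leave it.
- tip_box_mid (a point): Blue tip box with clear lid, 85 x 120 x 70 mm, loose; point at its centre. Leave it.
- carton_mid (a point): White carton 100 x 140 x 75 mm, loose; point at its centre. Leave it.

How it is judged:
On the way, in this order (a step that is already met when the one before it is completed fails the run):
1. the blue ring is loosened by two full turns while the fence still stands where it was (value of joint clamp_ring between 11.75 and 14.25 rad and distance of fence_face from where it was at the start of the episode below 0.006 m), for 0.2 s.
2. the fence is pushed home against its end stops (value of joint fence above 0.0765 m), for 0.2 s.
At the end, for the whole second after the job is handed in: The blue ring rests at two full turns loosened (joint 11.75 to 14.25 rad, that is two turns from any start within an eighth of a turn) and the fence is within 3.5 mm of fully home (joint above 0.0765 m) (value of joint clamp_ring between 11.75 and 14.25 rad and value of joint fence above 0.0765 m and velocity of joint clamp_ring between -0.05 and 0.05 rad/s); the robot touches nothing.
It fails at once if the fence is moved more than 6 mm before the ring is loosened (value of joint clamp_ring below 11.75 rad and distance of fence_face from where it was at the start of the episode above 0.006 m).
It fails at once if the fence is gripped or straddled by the fingers (y of the grasp point in the frame of fence_face between -0.008 and 0 m and x of the grasp point in the frame of fence_face between -0.065 and 0.065 m and z of the grasp point in the frame of fence_face below 0.032 m).
It fails at once if the black ring is turned (value of joint strainer_ring above 0.15 rad or value of joint strainer_ring below -0.15 rad).
It fails at once if a loose item is lifted, knocked or moved (distance of any of cup_a_mid, cup_b_mid from where it was at the start of the episode above 0.012 m or distance of any of jar_mid, rack_mid, tip_box_mid, carton_mid from where it was at the start of the episode above 0.02 m).
It also fails if it takes over 64 s, if anything falls off the work surface, if the arm or the gripper's body presses on something with over 40 N, if the wrist force passes 120 N, or if a joint passes its speed limit or range.

### The arm

A 6-joint arm with a two-finger parallel gripper is mounted at the origin on the work surface. World frame = base frame: x ahead of the robot, y to its left, z up, the work surface at z = 0. Lengths are in m, angles in rad, forces in N, time in s.
With the tool pointing down it reaches from about 0.3 to 0.875 m from the base axis. Payload 6.4 kg.
Tool frame: the origin (TCP) lies midway between the tips of the shut fingers; the grasp point (between the pads) lies 19 mm behind it (ctrl.tcp_to_grasp is the distance from the TCP to the grasp point, in m); z points along the fingers, y is the direction in which the jaws open and shut (so a half turn about z gives the same grasp; the last joint's range is limited). The gripper opens to 85 mm and grips with 20 to 120 N. Pads are 22 mm wide; open, the fingers measure 114 mm over their backs; the gripper's body (76 mm by 85 mm) begins 54 mm behind the grasp point. The pads swing forward as they close: fully open they stand 13 mm farther back than shut.
Start: joints at [1.036, 0.181, 1.607, -0, 1.354, -0.206], TCP at [0.186, 0.544, 0.231] pointing down, gripper open.
Joint ranges: [-2.99, 2.99], [-0.89, 2.07], [0.3, 2.58], [-1.14, 4.28], [0, 2.63], [-3.12, 3.12]. Speed limits (rad/s): [2.57, 2.57, 3.01, 3.14, 3.14, 3.14].

### API

Orientations are given as a unit quaternion [w, x, y, z].
In Python, from bench import monitor, imaging, order, spotter, ctrl gives the robot as it stands.
- The arm moves only by the shell command python3 -m pendant 'ROWS'. ROWS is JSON, a list that holds one entry, the list of rows, each a list of 5 numbers: the shift along the world's x, y, z in mm, then the turn about the world's z in degrees, then the finger opening in mm, from 0 to 85.4. A call has 1 to 8 rows; each row shifts and turns the commanded pose from where the row before left it; what a row does not reach is not made up. A row lasts 1/8 s, in which the tool goes at most 62.5 mm and 10.7 degrees, less where a joint would pass 70% of its speed; a pose out of reach is approached as far as the arm can. A call with a gripper value outside its range is refused whole. The fingers move at their own pace and stop on an object; the grip force is fixed at half the most. Time passes only in rows, so rows that do not move let the fingers close. It gives the time, the measured TCP pose, the force and the opening at its end, in the units of the state.
- monitor.get_obs(): the state, without advancing time (a new reading comes with each control period).
- imaging.camera(name): name is "scene" or "top" or "wrist"; returns a dict with "img" (420x560x3 uint8, red, green, blue), "vfov" (degrees; the focal length in pixels is half the picture's height over the tangent of half this angle, whatever the lens; pixels are square), "cx", "cy" (the principal point, pixels), "origin" and "orientation" of the camera in the world. Camera axes: x right, y down, z forward; pixel columns grow to the right and rows downward; lengths in m; the calibration is good to about 2 mm. A picture is of the moment at which its call begins. There is no depth.
- order.hand_in(): hands the job in, once; it reports no verdict.
Trained networks look in the newest picture that a camera, given by its name, has taken for a name from the list of things; names that differ only in an ending like _2 or _b are one class to them, and where a whole thing is asked for, a point or a joint stands for the part that bears it (a point fixed in the world has none). Each returns a list of dicts, best first, with "confidence" (0 to 1); they miss things now and then, are a little off and sometimes report something else, mostly with a low value. They report only what shows in the picture. A call takes as long as a camera call.
- spotter.recognise(camera, thing): "at" ([x, y, z] in m, in the coordinates of the camera as it stood for that picture, good to about 4 mm: the middle of the surface that is visible of it).
- spotter.tip_of(camera, thing): "at" ([x, y, z] in m, in the coordinates of the camera as it stood for that picture, good to about 4 mm: a listed point, or the origin of a listed thing).
The state is a dict: "time_s": time; "q": joint angles; "dq": joint speeds; "joint_efforts": joint torques, N m; "eef_pos": TCP position; "eef_rot": TCP orientation; "wrist_force": force on the tool from outside, world axes, zero at the start; "torque": the same for the moment, N m; "opening": opening from 0.0 (shut) to 1.0 (fully open).
Only numpy, scipy, OpenCV 4.12 (cv2) and the standard library are available. Lean on these libraries where they do the work, as an engineer would, in place of code of your own. Each camera call takes 0.05 s, during which the arm holds its last target. There are 200 camera calls.

## Working session

There is one attempt and no reset: what is moved stays moved. The work goes in short steps, Python scripts to look and compute and a shell command to move; the robot and the scene stay as the last step left them, time stands still between calls to the robot, and variables do not carry over. Pictures are saved under pics/ and viewed, about 8 in all and at most 12, crops included, and the job is handed in when it is done.

```bash
mkdir -p pics
cat > h.py <<'E'
from bench import monitor, imaging, order, spotter, ctrl
import numpy as np, cv2
from scipy.spatial.transform import Rotation as R
def T(c):
    w,x,y,z=c["orientation"]; return R.from_quat([x,y,z,w]).as_matrix(), np.array(c["origin"])
def shot(cam,name=None):
    c=imaging.camera(cam)
    if name: cv2.imwrite("pics/"+name+".png",c["img"][:,:,::-1])
    return c
def find(cam,c,thing,f="tip_of"):
    r,o=T(c); return [(round(d["confidence"],2),(r@np.array(d["at"])+o).round(4).tolist()) for d in getattr(spotter,f)(cam,thing)[:2]]
def pix(c,p):
    r,o=T(c); q=r.T@(np.array(p)-o); f=c["img"].shape[0]/2/np.tan(np.radians(c["vfov"]/2)); return [c["cx"]+f*q[0]/q[2],c["cy"]+f*q[1]/q[2]]
def onplane(c,u,v,z):
    r,o=T(c); f=c["img"].shape[0]/2/np.tan(np.radians(c["vfov"]/2)); d=r@np.array([(u-c["cx"])/f,(v-c["cy"])/f,1]); return (o+d*(z-o[2])/d[2]).round(4)
E
python3 - <<'E'
from h import *
for cam in ["top","scene"]:
    c=shot(cam,cam+"1"); print(cam,c["vfov"],c["cx"],c["cy"],c["origin"])
    for t in "loader ring_top ring_dot fence_face strainer_top cup_a_mid cup_b_mid jar_mid rack_mid tip_box_mid carton_mid".split(): print(t,find(cam,c,t))
o=monitor.get_obs();print(o["time_s"],o["eef_pos"],o["eef_rot"],o["opening"])
E
```

```text
top 47.98587381255399 270.3388002990566 209.23051278437376 [ 0.40368581 -0.00793705  1.2661314 ]
loader [(0.75, [0.5111, 0.195, 0.002])]
ring_top [(0.58, [0.4771, 0.2821, 0.044])]
ring_dot [(0.59, [0.5031, 0.3079, 0.0441])]
fence_face [(0.66, [0.4934, 0.1573, 0.0359])]
strainer_top [(0.55, [0.5087, -0.1857, 0.0569]), (0.44, [0.479, 0.2815, 0.0421])]
cup_a_mid [(0.4, [0.5891, 0.1713, 0.0359])]
cup_b_mid [(0.58, [0.5189, -0.2687, 0.0293]), (0.56, [0.4998, 0.3028, 0.0404])]
jar_mid [(0.7, [0.4921, 0.1588, 0.0343]), (0.67, [0.768, 0.1799, 0.0378])]
rack_mid [(0.94, [0.7695, -0.0204, 0.045])]
tip_box_mid [(0.93, [0.5283, -0.4935, 0.0371])]
carton_mid [(0.73, [0.518, -0.2681, 0.0298])]
scene 47.59827423020198 285.0646762828972 199.05554211081673 [1.37818044 0.78019965 0.94732662]
loader [(0.62, [0.5062, 0.1945, -0.0047])]
ring_top [(0.81, [0.4704, 0.2833, 0.0475])]
ring_dot [(0.75, [0.4991, 0.3061, 0.0411])]
fence_face [(0.79, [0.4883, 0.1579, 0.0293])]
strainer_top [(0.49, [0.5057, -0.1863, 0.0553])]
cup_a_mid [(0.6, [0.59, 0.1749, 0.0301])]
cup_b_mid [(0.58, [0.5245, -0.2676, 0.0279])]
jar_mid [(0.61, [0.7616, 0.1777, 0.0392])]
rack_mid [(0.9, [0.764, -0.0217, 0.045])]
tip_box_mid [(0.3, [0.7656, -0.0213, 0.0417])]
carton_mid [(0.59, [0.5017, 0.4924, 0.035])]
1.2 [0.18565998 0.5442203  0.23130362] [-1.57996080e-06  1.63668735e-01  9.86515355e-01  2.00009088e-05] 0.9977317012290696
```

Run:
```python
from h import *
a=cv2.imread("pics/top1.png")[20:300,100:500]
cv2.imwrite("pics/top1c.png",cv2.resize(a,None,fx=2,fy=2,interpolation=cv2.INTER_CUBIC))
```

```text
(no output)
```

View pics/top1c.png

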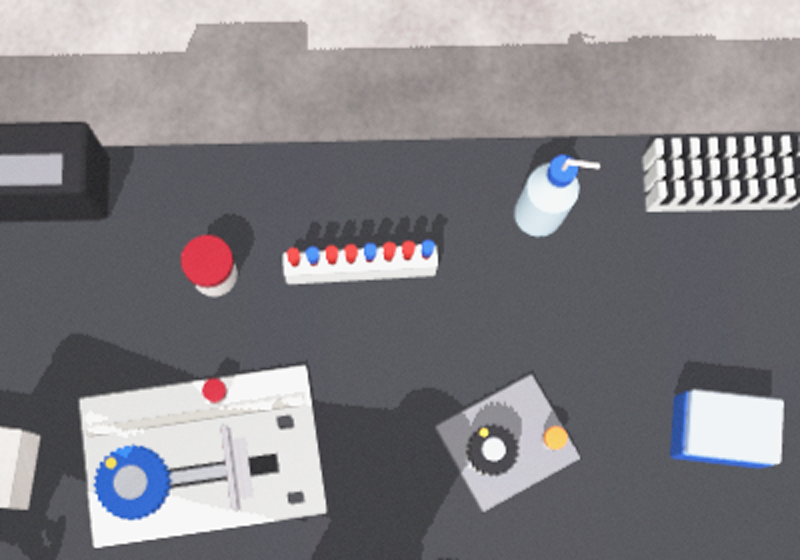

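View pics/scene1.png

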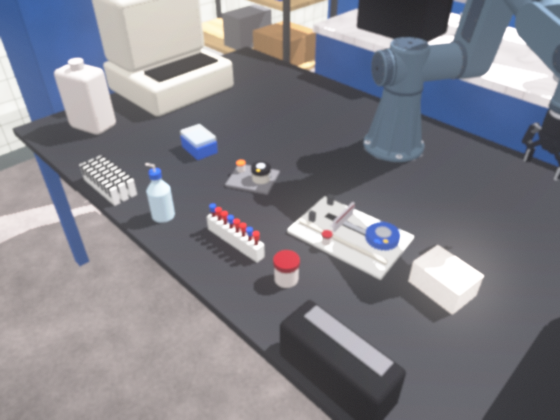

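The top crop shows the blue ring at (130,482), the fence at (230,468), cup A at (214,390) and the carton at far left. The yellow dot is at about 10 o'clock, (111,463). The scene view agrees, and its dot and ring are unobstructed. Next I'll refine the centre and yaw by segmentation.

```bash
cat >> h.py <<'E'
def blob(c,lo,hi,ctr,rad,z):
    "largest HSV blob near world point ctr -> centroid pixel & world at height z"
    hsv=cv2.cvtColor(c["img"],cv2.COLOR_RGB2HSV); m=cv2.inRange(hsv,lo,hi)
    k=np.zeros_like(m); u=pix(c,ctr); e=pix(c,np.array(ctr)+[0,rad,0]); cv2.circle(k,(int(round(u[0])),int(round(u[1]))),int(np.hypot(e[0]-u[0],e[1]-u[1])),255,-1)
    m&=k; n,l,s,ce=cv2.connectedComponentsWithStats(m)
    if n<2: return None
    i=1+np.argmax(s[1:,4]); return s[i].tolist(),onplane(c,*ce[i],z),(l==i).astype(np.uint8)
C=np.array([.474,.2825,.045])
def dot(c,C=C):
    b=blob(c,(20,110,110),(35,255,255),C,.06,.045)
    return None if b is None else (b[0][4],b[1],round(float(np.degrees(np.arctan2(*(b[1]-C)[1::-1]))),1))
E
python3 - <<'E'
from h import *
for cam in ["top","scene"]:
    c=shot(cam)
    b=blob(c,(100,120,60),(125,255,255),C,.065,.045)
    cn=max(cv2.findContours(b[2],0,1)[0],key=cv2.contourArea); w=np.array([onplane(c,*p[0],.045)[:2] for p in cv2.convexHull(cn)],np.float32)
    print(cam,b[0],cv2.minEnclosingCircle(w),cv2.fitEllipse(w) if len(w)>5 else 0)
    b=blob(c,(0,0,140),(180,60,255),C,.024,.048);print("cap",b[0],b[1])
    print("dot",dot(c))
    # red stripe on the fence
    for lo,hi in (((0,120,80),(8,255,255)),((172,120,80),(180,255,255))):
        b=blob(c,lo,hi,[.49,.157,.05],.06,.055); print("red",b and b[:2])
c=shot("wrist","wrist1")
E
python3 -m pendant '[[[0,0,0,0,0]]]'
```

```text
top [147, 243, 39, 37, 789] ((0.4757246971130371, 0.27896472811698914), 0.04975350201129913) ((0.47521302103996277, 0.2798013985157013), (0.09293882548809052, 0.09775310009717941), 171.45289611816406)
cap [157, 253, 16, 17, 213] [0.4749 0.282  0.048 ]
dot (21, array([0.5004, 0.3084, 0.045 ]), 44.5)
red None
red None
scene [366, 222, 33, 27, 474] ((0.4839499890804291, 0.28894999623298645), 0.05511675775051117) ((0.4846425950527191, 0.28875958919525146), (0.08930353075265884, 0.11125002056360245), 114.04696655273438)
cap [376, 227, 15, 14, 133] [0.4775 0.2855 0.048 ]
dot (3, array([0.499 , 0.3089, 0.045 ]), 46.6)
red None
red None
time_s: 1.48
eef_pos: [0.1856, 0.5442, 0.2313]
eef_rot: [-0.0, 0.164, 0.987, -0.0]
wrist_force: [-0.4, -1.3, -0.4]
opening: 0.818
```

View pics/wrist1.png

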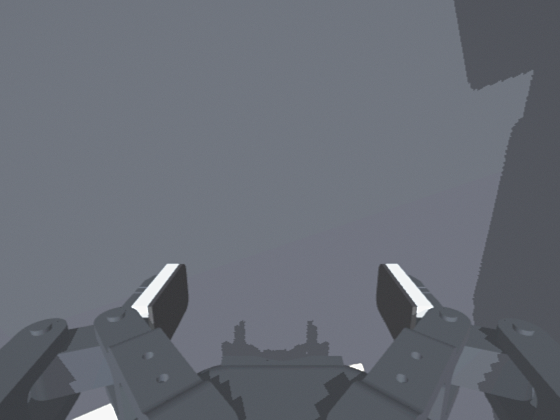

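The wrist view shows thin pads at the finger ends, with nothing beneath. I'll move beside the ring with the fingers shut.

```bash
python3 -m pendant '[[[36,-39,0,0,0],[36,-39,0,0,0],[36,-39,0,0,0],[35,-39,-20,0,0],[35,-40,-30,0,0],[35,-40,-30,0,0],[0,0,-40,0,0],[0,0,-40,0,0]]]'; python3 -m pendant '[[[0,0,-20,0,0],[0,0,-10,0,0],[0,0,0,0,0]]]'
python3 - <<'E'
from h import *
print(monitor.get_obs()["q"])
for cam in ("top","scene"): 
    c=shot(cam,cam+"2"); print(dot(c), find(cam,c,"ring_top"))
E
```

```text
time_s: 2.48
eef_pos: [0.3997, 0.3075, 0.0705]
eef_rot: [0.001, 0.165, 0.986, 0.0]
wrist_force: [-0.0, 0.2, -1.0]
opening: 0.005
time_s: 2.85
eef_pos: [0.3985, 0.3082, 0.0411]
eef_rot: [-0.0, 0.164, 0.987, -0.0]
wrist_force: [0.4, -0.5, -0.3]
opening: 0.001
[ 4.22287794e-01  2.90871394e-01  1.91253776e+00 -4.84448099e-07
  9.38858959e-01 -8.19805123e-01]
(20, array([0.5002, 0.3083, 0.045 ]), 44.6) [(0.8, [0.4789, 0.2823, 0.0449]), (0.35, [0.7671, -0.0198, 0.0407])]
None [(0.65, [0.4726, 0.286, 0.0449])]
```

```bash
python3 -m pendant '[[[0,0,-11,0,0],[8,-2.7,0,0,0],[4,-1.4,0,0,0],[0,0,0,0,0]]]'; for i in 1 2 3 4; do :; done; python3 -m pendant '[[[2,-0.7,0,0,0],[0,0,0,0,0]]]'; python3 -m pendant '[[[2,-0.7,0,0,0],[0,0,0,0,0]]]';python3 -m pendant '[[[2,-0.7,0,0,0],[0,0,0,0,0]]]'
```

```text
time_s: 3.55
eef_pos: [0.4114, 0.304, 0.0304]
eef_rot: [0.0, 0.164, 0.986, 0.0]
wrist_force: [0.2, -0.0, -0.3]
opening: -0.004
time_s: 3.8
eef_pos: [0.4128, 0.3034, 0.0304]
eef_rot: [0.0, 0.164, 0.987, 0.0]
wrist_force: [-0.4, 0.6, 0.5]
opening: 0.002
time_s: 4.05
eef_pos: [0.4148, 0.3027, 0.0303]
eef_rot: [0.0, 0.164, 0.987, 0.0]
wrist_force: [-0.6, 0.9, -0.2]
opening: 0.001
time_s: 4.3
eef_pos: [0.4168, 0.302, 0.0303]
eef_rot: [0.0, 0.164, 0.987, 0.0]
wrist_force: [-0.1, 0.3, -0.5]
opening: 0.001
```

```bash
python3 -m pendant '[[[1.5,-0.5,0,0,0],[0,0,0,0,0]]]'; python3 -m pendant '[[[1.5,-0.5,0,0,0],[0,0,0,0,0]]]';python3 -m pendant '[[[1,-0.35,0,0,0],[0,0,0,0,0]]]'
```

```text
time_s: 4.55
eef_pos: [0.4171, 0.3017, 0.0301]
eef_rot: [-0.001, 0.164, 0.987, -0.0]
wrist_force: [-5.5, 1.9, 3.6]
opening: -0.002
time_s: 4.8
eef_pos: [0.4172, 0.3015, 0.03]
eef_rot: [-0.002, 0.164, 0.987, -0.0]
wrist_force: [-9.9, 4.4, 7.7]
opening: -0.001
time_s: 5.05
eef_pos: [0.4172, 0.3014, 0.03]
eef_rot: [-0.003, 0.164, 0.987, -0.0]
wrist_force: [-13.1, 5.2, 9.7]
opening: 0.005
```

```bash
python3 - <<'E'
import numpy as np
a=np.radians(np.arange(-49,292,10))
p=np.c_[np.cos(a),np.sin(a)]*56
for x,d in zip(np.arange(-49,292,10),np.diff(p,axis=0).round(1)): print(x,d.tolist(),end="; ")
E
python3 -m pendant '[[[-2.4,-9.5,0,10,0],[-0.7,-9.7,0,10,0],[1,-9.7,0,10,0]]]'
python3 -c "
from h import *
print(dot(shot('top')),dot(shot('scene')))"
```

```text
-49 [6.8, 7.0]; -39 [5.5, 8.1]; -29 [4.0, 8.9]; -19 [2.4, 9.5]; -9 [0.7, 9.7]; 1 [-1.0, 9.7]; 11 [-2.7, 9.4]; 21 [-4.3, 8.8]; 31 [-5.7, 7.9]; 41 [-7.0, 6.8]; 51 [-8.1, 5.5]; 61 [-8.9, 4.0]; 71 [-9.5, 2.4]; 81 [-9.7, 0.7]; 91 [-9.7, -1.0]; 101 [-9.4, -2.7]; 111 [-8.8, -4.3]; 121 [-7.9, -5.7]; 131 [-6.8, -7.0]; 141 [-5.5, -8.1]; 151 [-4.0, -8.9]; 161 [-2.4, -9.5]; 171 [-0.7, -9.7]; 181 [1.0, -9.7]; 191 [2.7, -9.4]; 201 [4.3, -8.8]; 211 [5.7, -7.9]; 221 [7.0, -6.8]; 231 [8.1, -5.5]; 241 [8.9, -4.0]; 251 [9.5, -2.4]; 261 [9.7, -0.7]; 271 [9.7, 1.0]; 281 [9.4, 2.7]; time_s: 5.42
eef_pos: [0.415, 0.2711, 0.0296]
eef_rot: [-0.003, -0.101, 0.995, -0.001]
wrist_force: [-9.9, -2.2, 6.9]
opening: -0.001
None None
```

```bash
cat >> h.py <<'E'
def ang(cams=("top","scene")):
    for cam in cams:
        c=shot(cam); d=dot(c); f=[(k,p,round(float(np.degrees(np.arctan2(p[1]-.2825,p[0]-.4736))),1)) for k,p in find(cam,c,"ring_dot")]
        print(cam,d,f)
    return c
E
python3 -c "
from h import *
ang()
a=shot('top')['img'][130:300,60:260]; b=shot('scene')['img'][150:320,260:460]
cv2.imwrite('pics/v3.png',cv2.resize(np.hstack([a,b])[:,:,::-1],None,fx=2,fy=2))"
```

```text
top None [(0.74, [0.481, 0.3142, 0.0424], 76.9)]
scene None [(0.66, [0.4835, 0.3167, 0.0451], 73.9), (0.5, [0.5033, 0.4894, 0.0378], 81.8)]
```

View pics/v3.png

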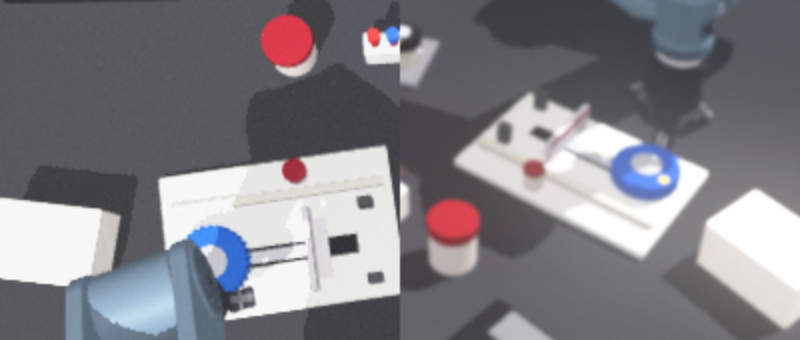

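The top view is hidden by the forearm. The scene view shows the dot at (664,180), so the ring has followed about 30° for a 30° sweep. I'll continue.

```bash
python3 -m pendant '[[[2.7,-9.4,0,10,0],[4.3,-8.8,0,10,0],[5.7,-7.9,0,10,0],[7,-6.8,0,10,0],[8.1,-5.5,0,10,0]]]'
python3 -c "
from h import *
ang(('scene',))"
python3 -m pendant '[[[8.9,-4,0,10,0],[9.5,-2.4,0,10,0],[9.7,-0.7,0,10,0],[9.7,1,0,10,0]]]'
python3 -c "
from h import *
ang();print(monitor.get_obs()['q'])"
```

```text
time_s: 6.45
eef_pos: [0.4439, 0.2308, 0.0295]
eef_rot: [-0.004, -0.512, 0.859, -0.0]
wrist_force: [-6.9, -10.7, 6.6]
opening: -0.002
scene None [(0.73, [0.4566, 0.3156, 0.0441], 117.2)]
time_s: 7.05
eef_pos: [0.4847, 0.2241, 0.0299]
eef_rot: [0.002, 0.773, -0.634, 0.002]
wrist_force: [1.4, -13.3, -0.6]
opening: 0.0
top (13, array([0.44  , 0.2925, 0.045 ]), 163.6) [(0.8, [0.4405, 0.2886, 0.0423], 169.6)]
scene None [(0.65, [0.439, 0.2906, 0.0427], 166.8)]
[ 0.21432954  0.36854483  1.83544657 -0.00744714  0.93707251 -3.11736604]
```

```bash
python3 -m pendant '[[[3,-16,0,-10,0],[0,0,40,-10,0],[0,0,10,-10,0],[0,0,0,-10,0],[0,0,0,-10,0],[0,0,0,-10,0],[0,0,0,-10,0],[0,0,0,-10,0]]]' >/dev/null
python3 -m pendant '[[[0,0,0,-10,0],[0,0,0,-10,0],[0,0,0,-10,0],[0,0,0,-10,0],[0,0,0,-10,0],[0,0,0,-10,0],[0,0,0,-10,0],[0,0,0,-10,0]]]'
python3 -m pendant '[[[0,0,0,-10,0],[0,0,0,-10,0],[0,0,0,-10,0],[0,0,0,-10,0],[0,0,0,-10,0],[0,0,0,-10,0],[0,0,0,-10,0],[0,0,0,-10,0]]]' >/dev/null
python3 -m pendant '[[[18,7,0,-10,0],[18,7,0,-10,0],[0,0,0,-10,0],[0,0,0,-10,0],[0,0,0,-10,0],[0,0,0,-10,0],[0,0,0,-10,0],[0,0,0,-10,0]]]'
python3 -m pendant '[[[0,0,0,-10,0],[0,0,0,0,0]]]'
python3 -c "
from h import *
ang();print(monitor.get_obs()['q'])"
```

```text
time_s: 9.25
eef_pos: [0.4874, 0.2114, 0.0803]
eef_rot: [0.0, 0.494, 0.87, 0.0]
wrist_force: [0.3, 0.2, 0.7]
opening: 0.002
time_s: 11.25
eef_pos: [0.5234, 0.2254, 0.0803]
eef_rot: [0.0, 0.942, -0.335, 0.001]
wrist_force: [0.1, -0.2, 0.4]
opening: -0.0
time_s: 11.5
eef_pos: [0.5233, 0.2254, 0.0803]
eef_rot: [0.0, 0.911, -0.413, 0.001]
wrist_force: [-0.4, -0.6, -0.9]
opening: -0.002
top (4, array([0.4429, 0.2922, 0.045 ]), 162.7) [(0.77, [0.439, 0.2919, 0.0427], 164.8)]
scene None [(0.66, [0.4367, 0.2918, 0.0411], 165.9)]
[ 1.99115248e-01  3.49602195e-01  1.73150501e+00 -8.01571413e-04
  1.06001436e+00  2.62084344e+00]
```

```bash
python3 -m pendant '[[[0,0,-40,0,0],[0,0,-10,0,0],[-6.5,7.5,0,0,0],[-4.6,5.4,0,0,0],[-2,2.2,0,0,0],[0,0,0,0,0]]]'
python3 -m pendant '[[[6.8,7,0,10,0],[5.5,8.1,0,10,0],[4,8.9,0,10,0],[2.4,9.5,0,10,0],[0.7,9.7,0,10,0],[-1,9.7,0,10,0]]]'
python3 -c "
from h import *
ang(('scene',))"
```

```text
time_s: 12.45
eef_pos: [0.5134, 0.2385, 0.0316]
eef_rot: [0.0, 0.911, -0.413, 0.004]
wrist_force: [11.0, -12.9, -8.7]
opening: 0.002
time_s: 13.2
eef_pos: [0.5319, 0.2945, 0.0324]
eef_rot: [-0.0, 0.995, 0.1, 0.004]
wrist_force: [7.9, -0.3, -5.1]
opening: 0.002
scene None [(0.6, [0.4479, 0.2555, 0.0417], -133.6)]
```

```bash
python3 -m pendant '[[[-2.7,9.4,0,10,0],[-4.3,8.8,0,10,0],[-5.7,7.9,0,10,0],[-7,6.8,0,10,0],[-8.1,5.5,0,10,0],[-8.9,4,0,10,0]]]'
python3 -c "
from h import *
ang()"
python3 -m pendant '[[[-9.5,2.4,0,10,0],[-9.7,0.7,0,10,0],[-9.7,-1,0,10,0],[-9.4,-2.7,0,10,0],[-8.8,-4.3,0,10,0],[-7.9,-5.7,0,10,0]]]'
python3 -c "
from h import *
ang()"
python3 -m pendant '[[[-6.8,-7,0,10,0],[-5.5,-8.1,0,10,0],[-4,-8.9,0,10,0],[-2.4,-9.5,0,10,0],[-0.7,-9.7,0,10,0],[1,-9.7,0,10,0],[2.7,-9.4,0,10,0]]]'
python3 -c "
from h import *
ang()"
python3 -m pendant '[[[4.3,-8.8,0,10,0],[5.7,-7.9,0,10,0],[7,-6.8,0,10,0],[8.1,-5.5,0,10,0],[8.9,-4,0,10,0],[9.5,-2.4,0,10,0],[9.7,-0.7,0,10,0]]]'
python3 -c "
from h import *
ang();print(monitor.get_obs()['q'])"
```

```text
time_s: 14.05
eef_pos: [0.4935, 0.3386, 0.0325]
eef_rot: [-0.0, 0.812, 0.584, 0.004]
wrist_force: [2.9, 4.6, -2.8]
opening: 0.003
top (12, array([0.4837, 0.2474, 0.045 ]), -74.6) [(0.75, [0.4821, 0.2437, 0.0432], -77.6)]
scene None [(0.58, [0.4828, 0.2465, 0.0426], -75.7), (0.35, [0.5077, 0.1958, -0.0035], -68.5)]
time_s: 15.0
eef_pos: [0.436, 0.3284, 0.0322]
eef_rot: [-0.001, 0.411, 0.912, 0.002]
wrist_force: [-4.8, 7.9, 3.2]
opening: -0.002
top (17, array([0.5092, 0.2708, 0.045 ]), -18.4) [(0.82, [0.509, 0.2685, 0.0429], -21.6), (0.71, [0.5088, -0.1862, 0.057], -85.7)]
scene (2, array([0.5085, 0.2724, 0.045 ]), -16.3) [(0.83, [0.5087, 0.2732, 0.0446], -14.8)]
time_s: 16.08
eef_pos: [0.4173, 0.2631, 0.0308]
eef_rot: [-0.003, -0.187, 0.982, -0.0]
wrist_force: [-11.5, -1.8, 7.4]
opening: 0.001
top None [(0.88, [0.497, 0.3111, 0.0437], 50.7), (0.19, [0.5112, -0.1868, 0.058], -85.4)]
scene None [(0.83, [0.4959, 0.3106, 0.042], 51.6)]
time_s: 17.15
eef_pos: [0.4731, 0.2233, 0.0309]
eef_rot: [0.004, 0.717, -0.697, 0.002]
wrist_force: [-1.6, -20.1, 3.5]
opening: 0.0
top None [(0.63, [0.4527, 0.3111, 0.0435], 126.2)]
scene None [(0.65, [0.4539, 0.3147, 0.0436], 121.5)]
[ 0.2178963   0.34922761  1.86004251 -0.00914744  0.93415601 -2.94004299]
```

```bash
python3 -m pendant '[[[0,-16,0,-10,0],[0,0,40,-10,0],[0,0,10,-10,0],[0,0,0,-10,0],[0,0,0,-10,0],[0,0,0,-10,0],[0,0,0,-10,0],[0,0,0,-10,0]]]' >/dev/null
python3 -m pendant '[[[0,0,0,-10,0],[0,0,0,-10,0],[0,0,0,-10,0],[0,0,0,-10,0],[0,0,0,-10,0],[0,0,0,-10,0],[0,0,0,-10,0],[0,0,0,-10,0]]]' >/dev/null
python3 -m pendant '[[[0,0,0,-10,0],[0,0,0,-10,0],[0,0,0,-10,0],[0,0,0,-10,0],[0,0,0,-10,0],[0,0,0,-10,0],[0,0,0,-10,0],[0,0,0,-10,0]]]' >/dev/null
python3 -m pendant '[[[25,7,0,-10,0],[24,7.5,0,-10,0],[0,0,0,-10,0],[0,0,0,-10,0],[0,0,0,-10,0],[0,0,0,-10,0],[0,0,0,-10,0],[0,0,0,-10,0]]]'
python3 -m pendant '[[[0,0,0,0,0]]]'
python3 -c "
from h import *
ang();print(monitor.get_obs()['q'])"
```

```text
time_s: 21.35
eef_pos: [0.5237, 0.2263, 0.0819]
eef_rot: [-0.001, 0.909, -0.416, 0.001]
wrist_force: [1.0, -0.4, 0.5]
opening: -0.001
time_s: 21.48
eef_pos: [0.5236, 0.2261, 0.0816]
eef_rot: [-0.0, 0.911, -0.413, 0.001]
wrist_force: [0.6, 0.1, -0.7]
opening: -0.001
top (14, array([0.4554, 0.3133, 0.045 ]), 121.1) []
scene None [(0.77, [0.4517, 0.3145, 0.0442], 124.4), (0.38, [0.5921, 0.1713, 0.0292], -43.2)]
[ 1.99414807e-01  3.48970063e-01  1.73122753e+00 -6.67610009e-04
  1.06033760e+00  2.62065858e+00]
```

```bash
python3 -m pendant '[[[0,0,-40,0,0],[0,0,-11,0,0],[-6.5,7,0,0,0],[-4.6,5,0,0,0],[-2,2.2,0,0,0],[0,0,0,0,0]]]'
python3 -m pendant '[[[6.8,7,0,10,0],[5.5,8.1,0,10,0],[4,8.9,0,10,0],[2.4,9.5,0,10,0],[0.7,9.7,0,10,0],[-1,9.7,0,10,0],[-2.7,9.4,0,10,0],[-4.3,8.8,0,10,0]]]'
python3 -c "
from h import *
ang()"
python3 -m pendant '[[[-5.7,7.9,0,10,0],[-7,6.8,0,10,0],[-8.1,5.5,0,10,0],[-8.9,4,0,10,0],[-9.5,2.4,0,10,0],[-9.7,0.7,0,10,0],[-9.7,-1,0,10,0],[-9.4,-2.7,0,10,0]]]'
python3 -c "
from h import *
ang()"
python3 -m pendant '[[[-8.8,-4.3,0,10,0],[-7.9,-5.7,0,10,0],[-6.8,-7,0,10,0],[-5.5,-8.1,0,10,0],[-4,-8.9,0,10,0],[-2.4,-9.5,0,10,0]]]'
python3 -c "
from h import *
ang()"
```

```text
time_s: 22.42
eef_pos: [0.513, 0.238, 0.0305]
eef_rot: [0.0, 0.911, -0.413, 0.004]
wrist_force: [8.1, -9.8, -8.3]
opening: 0.002
time_s: 23.42
eef_pos: [0.5248, 0.3127, 0.0314]
eef_rot: [-0.001, 0.963, 0.271, 0.005]
wrist_force: [7.2, 3.6, -6.2]
opening: 0.002
top (12, array([0.4419, 0.2683, 0.045 ]), -156.1) [(0.71, [0.4371, 0.2659, 0.0446], -155.5)]
scene None [(0.62, [0.44, 0.2652, 0.0413], -152.8)]
time_s: 24.62
eef_pos: [0.4531, 0.3382, 0.0311]
eef_rot: [-0.001, 0.563, 0.827, 0.003]
wrist_force: [-3.9, 11.2, 0.0]
opening: -0.003
top (13, array([0.4833, 0.2473, 0.045 ]), -75.2) [(0.64, [0.4831, 0.2462, 0.0437], -75.3), (0.37, [0.5108, 0.198, 0.0005], -66.2)]
scene None [(0.97, [0.4823, 0.2459, 0.0419], -76.6), (0.3, [0.5881, 0.1748, 0.0267], -43.2)]
time_s: 25.58
eef_pos: [0.4148, 0.292, 0.0303]
eef_rot: [-0.003, 0.074, 0.997, 0.0]
wrist_force: [-10.4, 2.3, 8.9]
opening: 0.001
top (20, array([0.5099, 0.272 , 0.045 ]), -16.3) [(0.85, [0.5101, 0.269, 0.0422], -20.3)]
scene (2, array([0.5085, 0.2724, 0.045 ]), -16.3) [(0.59, [0.511, 0.2751, 0.0442], -11.2)]
```

```bash
python3 -m pendant '[[[-0.7,-9.7,0,10,0],[1,-9.7,0,10,0],[2.7,-9.4,0,10,0],[4.3,-8.8,0,10,0],[5.7,-7.9,0,10,0],[7,-6.8,0,10,0],[0,0,0,0,0]]]'
python3 -c "
from h import *
ang()"
python3 -m pendant '[[[-10,-12,0,0,0],[0,0,40,0,0],[0,0,20,0,0],[0,0,0,0,0]]]'
python3 -c "
from h import *
ang()
for cam in ('top','scene'):
    c=shot(cam,cam+'4'); print(find(cam,c,'fence_face'),find(cam,c,'loader'),find(cam,c,'cup_a_mid'))
print(monitor.get_obs()['q'])
a=cv2.imread('pics/top4.png')[130:300,60:260]; b=cv2.imread('pics/scene4.png')[150:320,260:460]
cv2.imwrite('pics/v4.png',cv2.resize(np.hstack([a,b]),None,fx=2,fy=2))"
```

```text
time_s: 26.65
eef_pos: [0.4359, 0.2364, 0.0298]
eef_rot: [-0.003, -0.433, 0.901, -0.001]
wrist_force: [-8.4, -12.1, 8.8]
opening: 0.002
top None []
scene None [(0.88, [0.5005, 0.308, 0.0434], 43.5)]
time_s: 27.35
eef_pos: [0.4297, 0.2272, 0.0916]
eef_rot: [0.003, -0.432, 0.902, -0.001]
wrist_force: [-0.1, -0.4, 0.2]
opening: 0.002
top None [(0.38, [0.5002, 0.306, 0.0424], 41.5)]
scene None [(0.57, [0.4989, 0.3093, 0.0411], 46.6)]
[(0.83, [0.4927, 0.1591, 0.0338]), (0.49, [0.5296, -0.4922, 0.0341])] [(0.98, [0.5126, 0.1961, -0.0014])] [(0.68, [0.5875, 0.1725, 0.0359]), (0.19, [0.502, 0.3061, 0.043])]
[(0.86, [0.4866, 0.1577, 0.0326])] [(0.67, [0.507, 0.1957, -0.006])] [(0.69, [0.5908, 0.1747, 0.0289])]
[ 2.41437803e-01  1.66288601e-01  1.94392075e+00 -5.01450608e-04
  1.03235448e+00 -2.22147834e+00]
```

View pics/v4.png

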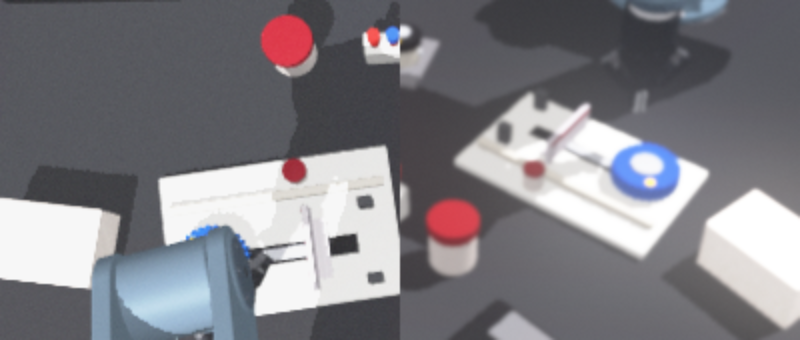

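The scene crop has the dot back at its starting spot (650,182), the fence unmoved and the cup in place. The scene and top networks agree that the ring has gone through two turns. Next is the fence.

```bash
python3 -m pendant '[[[0,0,0,-10,0],[0,0,0,-10,0],[29,-21,0,-10,0],[29,-22,0,-10,0],[0,0,0,-10,0],[0,0,0,-10,0],[0,0,0,-10,0],[0,0,0,-10,0]]]' >/dev/null
python3 -m pendant '[[[0,0,0,-10,0],[0,0,0,-10,0],[0,0,0,-10,0],[0,0,0,-10,0],[0,0,0,-10,0],[0,0,-40,-3,0],[0,0,-20,0,0],[0,0,0,0,0]]]'
python3 -m pendant '[[[1.1,-7.9,0,0,0],[0.7,-5,0,0,0],[0.6,-4,0,0,0],[0,0,0,0,0]]]'
python3 -m pendant '[[[0.8,-6,0,0,0],[0.8,-6,0,0,0],[0,0,0,0,0]]]'
```

```text
time_s: 29.95
eef_pos: [0.4845, 0.1834, 0.0277]
eef_rot: [-0.002, 0.655, 0.755, -0.001]
wrist_force: [0.5, 1.0, 0.3]
opening: -0.0
time_s: 30.45
eef_pos: [0.489, 0.1664, 0.0299]
eef_rot: [0.0, 0.655, 0.755, 0.001]
wrist_force: [0.6, 0.0, -0.2]
opening: -0.004
time_s: 30.82
eef_pos: [0.4901, 0.154, 0.0292]
eef_rot: [-0.0, 0.655, 0.755, -0.0]
wrist_force: [-0.6, -0.2, 0.7]
opening: 0.001
```

```bash
python3 -c "
from h import *
for cam in ('top','scene'):
    c=shot(cam,cam+'5'); print(find(cam,c,'fence_face'),find(cam,c,'loader'),find(cam,c,'cup_a_mid'))
b=shot('scene')['img'][180:280,310:450]
w=shot('wrist')['img']
cv2.imwrite('pics/v5.png',np.hstack([cv2.resize(b,(420,300)),cv2.resize(w,(380,300))])[:,:,::-1])"
```

```text
[(0.58, [0.7681, -0.019, 0.0462]), (0.43, [0.4949, 0.1418, 0.0366])] [] [(0.53, [0.5891, 0.1747, 0.0357])]
[(0.81, [0.4908, 0.1415, 0.0337]), (0.5, [0.5306, -0.4911, 0.0381])] [(0.58, [0.5078, 0.1972, -0.0059]), (0.58, [0.5912, 0.1777, 0.0316])] [(0.53, [0.5932, 0.1736, 0.026])]
```

View pics/v5.png

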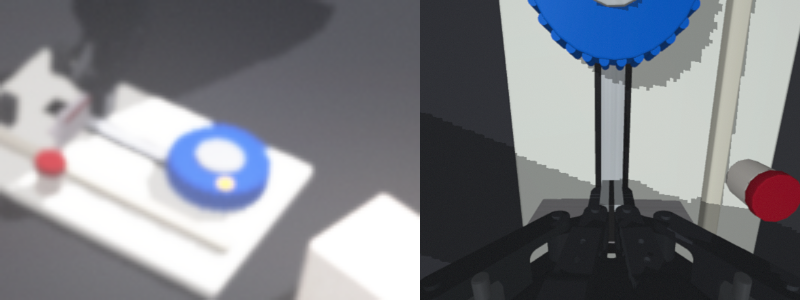

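The fence now reads y ≈ 0.1415, right at the fingertip's front face, so it's moving along with the finger. The wrist crop shows the cup clear. I'll push on until the stops resist.

```bash
python3 -m pendant '[[[1.1,-8,0,0,0],[1.1,-8,0,0,0],[1.1,-8,0,0,0],[1.1,-8,0,0,0],[1.1,-8,0,0,0],[0,0,0,0,0]]]'
python3 -m pendant '[[[0.6,-4,0,0,0],[0.6,-4,0,0,0],[0,0,0,0,0]]]'
python3 -m pendant '[[[0.4,-3,0,0,0],[0,0,0,0,0]]]'
python3 -m pendant '[[[0.4,-3,0,0,0],[0,0,0,0,0]]]'
```

```text
time_s: 32.08
eef_pos: [0.496, 0.1136, 0.0293]
eef_rot: [0.0, 0.655, 0.755, 0.0]
wrist_force: [-0.6, 0.6, 0.8]
opening: 0.002
time_s: 32.45
eef_pos: [0.497, 0.1063, 0.0293]
eef_rot: [0.0, 0.655, 0.755, 0.0]
wrist_force: [0.3, 0.8, -0.2]
opening: -0.001
time_s: 32.7
eef_pos: [0.4972, 0.1049, 0.0294]
eef_rot: [-0.001, 0.655, 0.755, 0.001]
wrist_force: [-0.3, 8.4, 0.4]
opening: 0.002
time_s: 32.95
eef_pos: [0.4972, 0.1048, 0.0294]
eef_rot: [-0.002, 0.656, 0.755, 0.003]
wrist_force: [-0.2, 22.9, 1.7]
opening: 0.001
```

```bash
python3 -m pendant '[[[-1.5,11,0,0,0],[-1.4,10,0,0,0],[0,0,40,0,0],[0,0,50,0,0],[0,0,50,0,0],[-50,0,0,0,0],[-50,0,0,0,0],[0,0,0,0,0]]]'
python3 -c "
from h import *
ang()
for cam in ('top','scene'):
    c=shot(cam,cam+'6')
    for t in 'fence_face ring_top cup_a_mid cup_b_mid jar_mid rack_mid'.split(): print(t,find(cam,c,t))
a=cv2.imread('pics/top6.png')[130:300,60:260]; b=cv2.imread('pics/scene6.png')[150:320,260:460]
cv2.imwrite('pics/v6.png',cv2.resize(np.hstack([a,b]),None,fx=2,fy=2))"
```

```text
time_s: 33.95
eef_pos: [0.3913, 0.1218, 0.1685]
eef_rot: [-0.001, 0.655, 0.756, -0.001]
wrist_force: [0.1, 0.1, 0.0]
opening: 0.004
top (13, array([0.502 , 0.3069, 0.045 ]), 41.1) [(0.81, [0.502, 0.3059, 0.0424], 39.5)]
scene None []
fence_face [(0.8, [0.5035, 0.0935, 0.0357]), (0.47, [0.7648, 0.1788, 0.0374])]
ring_top [(0.69, [0.4812, 0.2848, 0.0426]), (0.6, [0.7677, -0.0188, 0.0452])]
cup_a_mid [(0.7, [0.5883, 0.1721, 0.0354])]
cup_b_mid [(0.69, [0.5196, -0.2682, 0.0294]), (0.49, [0.5078, -0.1862, 0.0582])]
jar_mid [(0.89, [0.765, 0.1799, 0.0365])]
rack_mid []
fence_face [(0.58, [0.498, 0.0887, 0.0315])]
ring_top [(0.68, [0.4722, 0.2866, 0.0424])]
cup_a_mid [(0.59, [0.5032, 0.4922, 0.0367]), (0.46, [0.5882, 0.1742, 0.0306])]
cup_b_mid [(0.43, [0.5232, -0.2713, 0.0273]), (0.33, [0.5063, 0.1962, -0.006])]
jar_mid [(0.56, [0.7606, 0.1787, 0.0382])]
rack_mid [(0.83, [0.7647, -0.0196, 0.0437])]
```

View pics/v6.png

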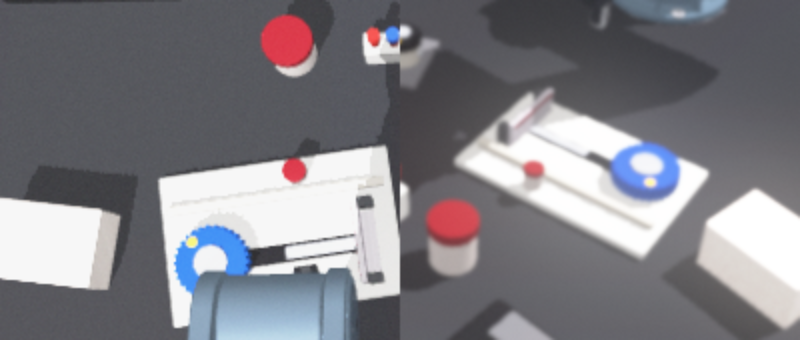

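The top crop shows the fence against both stops at (370,240), the ring dot at its starting place (192,242), and the cup, jar, carton and rack where they were. The arm is clear, so I'm handing in.

```bash
python3 -c "
from bench import order; print(order.hand_in())"
```

```text
the job is handed in; nothing more can be done
None
```

I loosened the blue ring by two full turns and then pushed the fence home against its end stops. The job is handed in; hand-in reports no verdict, and the clock read about 34 s of the 64 s allowed.

- **Ring:** I turned it anticlockwise with the shut fingertips pressed on the rim, in three sweeps of about 120°, 320° and 280°. I tracked the yellow dot by camera throughout. It started at about 44.6° and ended at 39–47° depending on the camera and reading, well inside the eighth of a turn.
- **Fence:** It had not moved measurably when the ring was done. I then pushed it with the fingertip until the stops resisted: the force rose from 0 to 23 N with no further motion. The face ended at y ≈ 0.089–0.094 m, against about 0.094 m computed for fully home.
- **Loose items:** Cup A, cup B, the jar and the rack read within a few mm of where they started. I did not re-measure the carton, the tip box or the black ring at the end. The carton looked unmoved in the last picture, and I worked well away from the other two.
- **Checks that failed or disagreed:**
  - My own colour detector for the dot usually failed in the scene camera, so I relied on the networks there.
  - In the last look the scene network missed the dot; the top camera gave 41.1° by colour and 39.5° by network.
  - The networks sometimes reported the wrong object as a second choice, and once as the first choice for the fence and for cup A. The readings I used agreed with the pictures.

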